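Hold the grinding wheel over the spindle

ROBOT

A 6-joint arm with a two-finger parallel gripper is mounted at the origin on the work surface. World frame = base frame: x ahead of the robot, y to its left, z up, the work surface at z = 0. Lengths are in m, angles in rad, forces in N, time in s.
With the tool pointing down it reaches from about 0.325 to 0.9 m from the base axis. Payload 6.1 kg.
Tool frame: the origin (TCP) lies at the centre of the arm's flange, where the gripper is bolted on; the fingertips stand 182 mm ahead of it and the grasp point (between the pads) lies 164 mm ahead of it (arm.hold_point_z is the distance from the TCP to the grasp point, in m); z points along the fingers, y is the direction in which the jaws open and shut (so a half turn about z gives the same grasp; the last joint's range is limited). The gripper opens to 87 mm and grips with 3 to 60 N. Pads are 19 mm wide; open, the fingers measure 117 mm over their backs; the gripper's body (75 mm by 190 mm) begins 51 mm behind the grasp point.
Start: joints at [-1.276, 0.22, 1.526, -0, 1.395, -0.126], TCP at [0.255, -0.57, 0.405] pointing down, gripper open.
Joint ranges: [-2.98, 2.98], [-0.91, 2.08], [0.09, 2.57], [-1.24, 4.39], [0.2, 2.65], [-2.68, 2.68]. Speed limits (rad/s): [2.57, 2.57, 3.01, 3.14, 3.14, 3.14].

INTERFACE

Orientations are given as a rotation vector (axis times angle).
In Python, from rig import monitor, optics, order, arm gives the robot as it stands.
- The arm moves only by the shell command python3 -m crank 'ROWS' [FORCE]. ROWS is JSON, a list of rows, each a list of 3 entries, a list of its own where there are three numbers: the turn, a rotation vector about the tool's x, y, z as a fraction of full scale, then the shift along the tool's x, y, z as a fraction of full scale, then the finger opening in mm, from 0 to 87. A call has 1 to 5 rows; each row is the pose to reach, as a shift and turn from the pose measured when the call began, along the tool's axes at that moment; what a row does not reach only later rows make up. Full scale, the value 1, is 200 mm for a shift and 45 degrees for a turn. A row lasts 1/12 s, in which the tool goes at most 41.7 mm and 7.16 degrees, less where a joint would pass 70% of its speed; a pose out of reach is approached as far as the arm can. A call with a number of a shift or a turn outside -1 to 1 is refused whole. A call with a gripper value outside its range is refused whole. The fingers move at their own pace and stop on an object; FORCE is the grip in N (left out, the last holds). Time passes only in rows, so rows that repeat a pose let the fingers close. It gives the time, the measured TCP pose, the force and the opening at its end, in the units of the state.
- monitor.sense(): the state, without advancing time (a new reading comes with each control period).
- optics.snapshot(name): name is "scene" or "top"; returns a dict with "pixels" (400x640x3 uint8, blue, green, red), "intrinsics" (3x3 intrinsics, pixels), "k1" (the pictures are not rectified: a ray, as slopes to the right and down, at radius r is drawn at 1 + k1 r^2 times it, then the intrinsics apply), "T" (4x4, takes a point from camera to world coordinates). Camera axes: x right, y down, z forward; pixel columns grow to the right and rows downward; lengths in m; the calibration is good to about 2 mm. A picture is of the moment at which its call begins. There is no depth.
- order.job_done(): hands the job in, once; it reports no verdict.
Trained networks look in a picture, given as the dict that the camera call returned (one of the last four; its "shot" number tells which), for a name from the list of things; names that differ only in an ending like _2 or _b are one class to them, and where a whole thing is asked for, a point or a joint stands for the part that bears it (a point fixed in the world has none). Each returns a list of dicts, best first, with "conf" (0 to 1); they miss things now and then, are a little off and sometimes report something else, mostly with a low value. They report only what shows in the picture. A call takes as long as a camera call. They do not tell look-alikes from the thing itself.
- optics.silhouettes(picture, name): "region" (400x640 bool, what is visible of it) and "rect" ([left, top, width, height] in pixels, round what is visible of it).
- optics.pinpoint(picture, name): "uv" ([column, row] in pixels: a listed point, or the origin of a listed thing).
The state is a dict: "t": time; "joint_positions": joint angles; "joint_velocities": joint speeds; "joint_efforts": joint torques, N m; "position": TCP position; "tcp_rot": TCP orientation; "force": force on the tool from outside, world axes, zero at the start; "wrist_torque": the same for the moment, N m; "width": finger opening in m.
Only numpy, scipy, OpenCV 4.12 (cv2) and the standard library are available. Lean on these libraries where they do the work, as an engineer would, in place of code of your own. Each camera call takes 0.05 s, during which the arm holds its last target. There are 200 camera calls.

TASK

First push the carriage of the spindle stand along its rails until it is fully home against its end stop. Then pick up the grinding wheel by its steel sleeve, carry it past the storage box without bumping it, and hold it level and centred over the upright spindle, its underside about 15 mm above the spindle's tip and not touching it, so that I can slip a paper washer on first. Finish while still holding it there, with the carriage still home and the other things on the bench left where they are.

Things in the scene. Friction and masses are not known exactly. Their poses are not given: they have to be found in the camera images.
- wheel_mid (a point): the grinding wheel, lying flat and loose on the bench: a grey stone disc 125 mm across and 20 mm thick (a 2 mm steel flange of 80 mm on top of it) on a steel sleeve that stands up from its centre, 46 mm in outer diameter, its top 65 mm above the wheel's underside, so 43 mm of sleeve are free to grip. A bore of 28 mm runs through from top to bottom. About 0.5 to 0.8 kg. The point is on the axis half-way up, 32.5 mm above the underside; its z axis is the wheel's axis, up
- stand: the fixed spindle stand: a grey bed 250 mm long (x) and 100 mm wide (y) with two steel rails, 25 mm high, and at its +x end the end stop, a block 30 mm thick and 50 mm high. The origin is on the bench under the bed, 5 mm from its middle on the side away from the stop; its x axis runs along the rails towards the end stop
- carriage (a joint): how far the carriage (a dark steel plate 135 mm long, 86 mm wide, its top 45 mm above the bench) has slid towards the end stop, in m; it meets the stop at 0.070. It slides with about 3 N of friction and stays where it is left
- handle (a point): grip point of the black handle plate standing on the carriage: 12 mm thick along the rails, 40 mm wide across them, its top 89 mm above the bench; the point is in its middle, 72 mm above the bench, 75 mm from the spindle on the side away from the end stop. Its x axis points along the rails towards the stop
- spindle_tip (a point): the tip of the steel spindle, 16 mm in diameter, standing upright on the carriage and moving with it: the point is the centre of its top, 115 mm above the bench. A collar of 50 mm diameter, 10 mm high, surrounds its foot. z up
- tote: the fixed storage box between the wheel and the stand: black with a yellow lid, 240 mm long (x), 94 mm wide (y), 131 mm high; origin on the bench under its middle
- can: a spray can, loose, 56 mm in diameter, 160 mm high, origin at the centre of its underside; to be left alone
- jar: a glass jar, loose, 70 mm in diameter, 85 mm high, origin at the centre of its underside; to be left alone
- disc: a thin flat steel-coloured disc without a sleeve, loose, 100 mm across, 8 mm thick, origin at the centre of its underside; to be left alone
Things that resemble listed ones, but are neither listed nor needed, are in the scene too. Of the things that look like the part that bears wheel_mid, take the one that is farthest from the robot's base at the start.

How it is judged:
By the outcome, as a careful person would: the job done as asked, in the order asked, and still so for the second after the job is handed in, while the arm keeps its last pose, push and grip.
It also fails if it takes over 72 s, if anything falls off the work surface, if the arm or the gripper's body presses on something with over 40 N, if the wrist force passes 120 N, or if a joint passes its speed limit or range.

## Working session

There is one attempt and no reset: what is moved stays moved. The work goes in short steps, Python scripts to look and compute and a shell command to move; the robot and the scene stay as the last step left them, time stands still between calls to the robot, and variables do not carry over. Pictures are saved under pics/ and viewed, about 8 in all and at most 12, crops included, and the job is handed in when it is done.

```bash
ls; mkdir -p pics
cat > h.py <<'E'
import numpy as np, cv2
from scipy.spatial.transform import Rotation as R
from rig import monitor, optics, order, arm
def ray(p,uv):
    K=np.array(p["intrinsics"]);T=np.array(p["T"])
    d=np.linalg.solve(K,[uv[0],uv[1],1.0])[:2]; s=d.copy()
    for _ in range(30): s=d/(1+p["k1"]*(s@s))
    return T[:3,3],T[:3,:3]@np.array([s[0],s[1],1.0])
def atz(p,uv,z):
    o,v=ray(p,uv); return o+v*(z-o[2])/v[2]
def proj(p,X):
    T=np.array(p["T"]);c=T[:3,:3].T@(np.array(X)-T[:3,3]);s=c[:2]/c[2];s=s*(1+p["k1"]*(s@s))
    return (np.array(p["intrinsics"])@[s[0],s[1],1])[:2]
def tri(ps,uvs):
    A=np.zeros((3,3));b=np.zeros(3)
    for p,uv in zip(ps,uvs):
        o,v=ray(p,uv);v=v/np.linalg.norm(v);M=np.eye(3)-np.outer(v,v);A+=M;b+=M@o
    return np.linalg.solve(A,b)
def rows(dst,rot=None):
    s=monitor.sense();Rt=R.from_rotvec(s["tcp_rot"])
    sh=Rt.inv().apply(np.array(dst)-s["position"])/0.2
    print("shift",sh.round(3))
    if rot is not None: print("turn",((Rt.inv()*rot).as_rotvec()/(np.pi/4)).round(3))
E
cat > a.py <<'E'
from h import *
s=monitor.sense();print({k:np.round(v,3) for k,v in s.items()})
Z=dict(wheel_mid=.0325,stand=0,handle=.072,spindle_tip=.115,tote=0,can=0,jar=0,disc=0)
for c in("scene","top"):
    p=optics.snapshot(c);cv2.imwrite(f"pics/{c}0.png",p["pixels"]);print(c,np.round(p["T"],2).tolist())
    for n in Z:
        for d in optics.pinpoint(p,n): print(n,round(d["conf"],2),np.round(d["uv"],1),atz(p,d["uv"],Z[n]).round(4))
E
python3 a.py
```

```text
pics
{'t': np.float64(0.0), 'joint_positions': array([-1.276,  0.221,  1.528, -0.   ,  1.395, -0.126]), 'joint_velocities': array([ 0.   , -0.   ,  0.001, -0.   ,  0.003, -0.001]), 'joint_efforts': array([  0.   , -49.461, -38.737,   0.07 ,   0.057,  -0.   ]), 'position': array([ 0.255, -0.57 ,  0.404]), 'tcp_rot': array([-3.07 , -0.656,  0.   ]), 'force': array([ 0.17 , -0.286, -0.537]), 'wrist_torque': array([0.049, 0.019, 0.02 ]), 'width': np.float64(0.087)}
scene [[0.25, 0.79, -0.56, 1.1], [0.97, -0.21, 0.13, -0.09], [-0.02, -0.57, -0.82, 1.02], [0.0, 0.0, 0.0, 1.0]]
wheel_mid 0.93 [414.1 146.2] [0.3417 0.378  0.0325]
wheel_mid 0.93 [387.4 114.2] [0.1988 0.3464 0.0325]
wheel_mid 0.92 [347.5 164.9] [0.3585 0.1703 0.0325]
wheel_mid 0.72 [400.1 212.7] [0.5467 0.258  0.0325]
stand 0.76 [217.  262.8] [ 0.5515 -0.2303  0.    ]
handle 0.85 [210.3 225.5] [ 0.4836 -0.2238  0.072 ]
tote 0.78 [309.  244.4] [0.559  0.0087 0.    ]
can 0.9 [390. 306.] [0.7707 0.1555 0.    ]
can 0.19 [311.4 244. ] [0.5595 0.015  0.    ]
jar 0.6 [327.2 320.9] [0.7674 0.0014 0.    ]
disc 0.92 [253.  335.6] [ 0.759  -0.1738  0.    ]
top [[-0.02, -0.99, 0.1, 0.36], [-1.0, 0.02, -0.0, 0.05], [0.0, -0.1, -0.99, 1.27], [0.0, 0.0, 0.0, 1.0]]
wheel_mid 0.76 [244.9 181.2] [0.5505 0.2556 0.0325]
wheel_mid 0.7 [192.2 262.1] [0.3477 0.3893 0.0325]
wheel_mid 0.6 [206.4 326.4] [0.1879 0.3533 0.0325]
stand 0.97 [436.4 183.3] [ 0.5405 -0.24    0.    ]
handle 0.61 [440.3 203.1] [ 0.4809 -0.2311  0.072 ]
spindle_tip 0.72 [447.6 175.5] [ 0.5424 -0.2416  0.115 ]
tote 0.85 [340.4 179.9] [0.5541 0.0113 0.    ]
can 0.61 [284.4  99.7] [0.7732 0.1557 0.    ]
jar 0.83 [341.3  98.5] [0.7735 0.004  0.    ]
jar 0.19 [447.1 176.2] [ 0.5588 -0.2691  0.    ]
disc 0.92 [410.   99.3] [ 0.7684 -0.1795  0.    ]
```

```bash
python3 -c "
import cv2
a=cv2.imread('pics/top0.png')[60:360,150:510];b=cv2.imread('pics/scene0.png')[80:380,150:470]
cv2.imwrite('pics/v1.png',cv2.resize(a,None,fx=2,fy=2));cv2.imwrite('pics/v2.png',cv2.resize(b,None,fx=2,fy=2))"
```

```text
(no output)
```

View pics/v1.png

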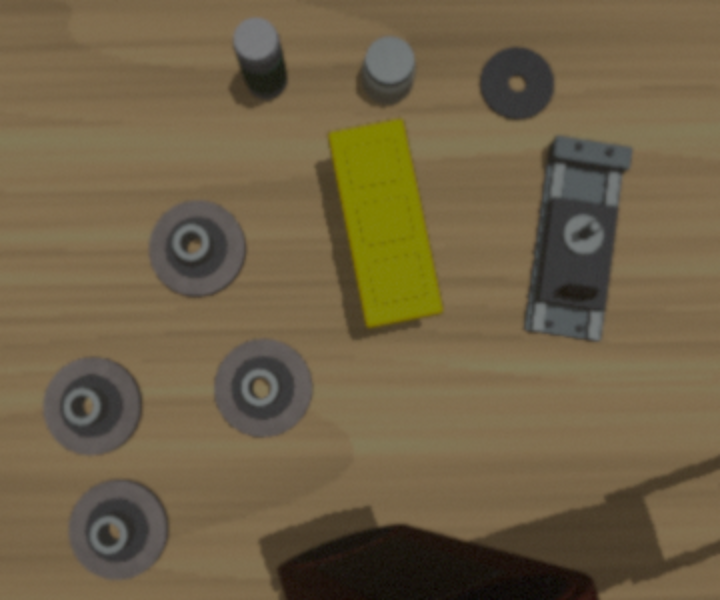

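View pics/v2.png

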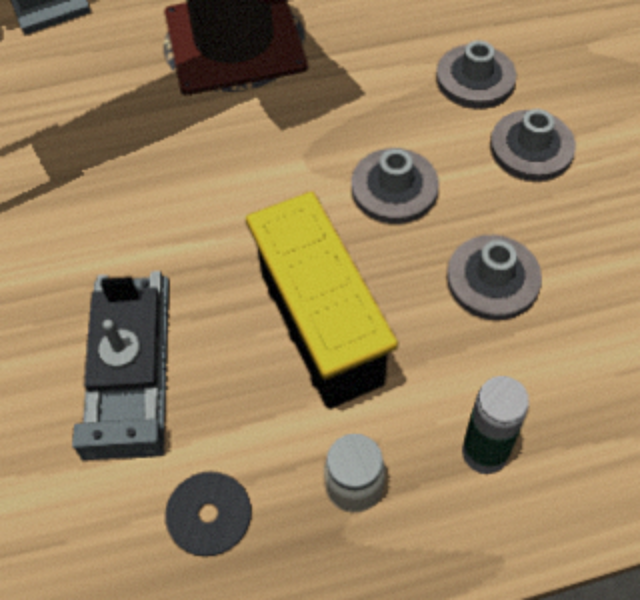

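Candidate wheels (top image): (247,184), (282,254), (196,263) and (209,324), at about 0.61, 0.40, 0.52 and 0.40 m from the base. The farthest is (247,184), at about (0.55, 0.257). The disc at (408,102) has no sleeve. Next I'll measure the stand's yaw, the carriage, the tote and the wheel more precisely.

```bash
cat > b.py <<'E'
from h import *
from scipy.optimize import least_squares
P={c:optics.snapshot(c) for c in("scene","top")}
def sil(p,n,near=None):
    L=optics.silhouettes(p,n)
    if near is not None: L=sorted(L,key=lambda d:np.hypot(d["rect"][0]+d["rect"][2]/2-near[0],d["rect"][1]+d["rect"][3]/2-near[1]))
    return L[0]["region"].astype(np.uint8)
def hull(p,pts):
    return cv2.convexHull(np.array([proj(p,x) for x in pts],np.float32))[:,0]
def fit(name,boxes,x0,round_=False,near=None):
    """fit x,y,yaw of solid so projected outline == mask contour"""
    cs={}
    for c,p in P.items():
        m=sil(p,name,near and near[c]);k,_=cv2.findContours(m,0,1);cs[c]=cv2.convexHull(max(k,key=cv2.contourArea))[:,0].astype(float)
    # dense outline of mask hull vs model hull
    def f(q):
        r=[]
        cy,sy=np.cos(q[2]),np.sin(q[2])
        W=[(q[0]+cy*x-sy*y,q[1]+sy*x+cy*y,z) for x,y,z in boxes]
        for c,p in P.items():
            h=hull(p,W)
            r+=[cv2.pointPolygonTest(h,(float(a),float(b)),True) for a,b in cs[c]]
        return r
    s=least_squares(f,x0,diff_step=1e-4,loss="soft_l1",x_scale=[.01,.01,.05]);print(name,s.x.round(4),"rms px",np.sqrt(np.mean(np.square(f(s.x)))).round(2));return s.x
box=lambda a,b,c,d,e,g:[(x,y,z) for x in(a,b) for y in(c,d) for z in(e,g)]
cyl=lambda r,a,b:[(r*np.cos(t),r*np.sin(t),z) for t in np.linspace(0,6.28,40) for z in(a,b)]
if __name__=="__main__":
    st=fit("stand",box(-.12,.13,-.05,.05,0,.025)+box(.1,.13,-.05,.05,0,.05),[.546,-.235,-.1])
    to=fit("tote",box(-.12,.12,-.047,.047,0,.131),[.556,.01,.2])
    w=fit("wheel_mid",cyl(.0625,0,.02)+cyl(.04,0,.022)+cyl(.023,0,.065),[.5486,.2568,0],near=dict(top=(247,184),scene=(398,217)))
    for c,p in P.items():
        for n,z in(("handle",.072),("spindle_tip",.115)):
            for d in optics.pinpoint(p,n):
                X=atz(p,d["uv"],z);e=X[:2]-st[:2];cy,sy=np.cos(st[2]),np.sin(st[2])
                print(c,n,round(d["conf"],2),X.round(4),"stand frame",np.round([cy*e[0]+sy*e[1],-sy*e[0]+cy*e[1]],4))
    p=P["top"];print("spindle-top px in stand +j", [proj(p,(st[0]+x*np.cos(st[2]),st[1]+x*np.sin(st[2]),.115)).round(1).tolist() for x in(0,-.02,.02)])
    cr=p["pixels"][120:240,400:480];cr2=P["scene"]["pixels"][200:320,180:260]
    c3=p["pixels"][124:244,187:307]
    cv2.imwrite("pics/v3.png",np.hstack([cv2.resize(x,None,fx=4*120/x.shape[0]*.7,fy=4*120/x.shape[0]*.7,interpolation=cv2.INTER_CUBIC) for x in(cr,cr2,c3)]))
E
python3 b.py
```

```text
stand [ 0.5434 -0.2372 -0.1862] rms px 0.95
tote [0.5565 0.0104 0.1743] rms px 2.34
wheel_mid [5.476e-01 2.501e-01 4.000e-04] rms px 0.47
scene handle 0.84 [ 0.4732 -0.2292  0.072 ] stand frame [-0.0704 -0.0051]
scene spindle_tip 0.65 [ 0.5518 -0.2378  0.115 ] stand frame [0.0084 0.001 ]
top handle 0.63 [ 0.4782 -0.2281  0.072 ] stand frame [-0.0657 -0.003 ]
top spindle_tip 0.89 [ 0.55   -0.2385  0.115 ] stand frame [ 0.0067 -0.0001]
spindle-top px in stand +j [[445.8, 175.1], [444.6, 183.3], [446.9, 167.0]]
```

View pics/v3.png

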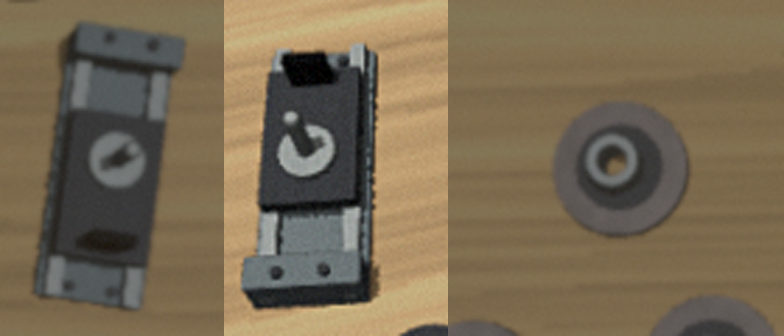

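The crop confirms the chosen wheel has a sleeve. The carriage is about 45 mm short of the stop, and the handle is at about (0.476, -0.229). Next I'll go behind the handle with the fingers closed.

```bash
cat >> h.py <<'E'
ST=np.array([.5434,-.2372]);YAW=-.1862;U=np.array([np.cos(YAW),np.sin(YAW)]);V=np.array([-U[1],U[0]])
def down(yaw): return R.from_matrix(np.array([[np.cos(yaw),np.sin(yaw),0],[np.sin(yaw),-np.cos(yaw),0],[0,0,-1]]))
def stw(x,y,z): return np.r_[ST+x*U+y*V,z]
E
python3 -c "
from h import *
rows(stw(-.115,-.001,.32),down(YAW)); rows(stw(-.115,-.001,.24),down(YAW))"
```

```text
shift [ 1.52  -1.256  0.424]
turn [ 0.    -0.     0.773]
shift [ 1.52  -1.256  0.824]
turn [ 0.    -0.     0.773]
```

```bash
python3 -m crank '[[[0,0,0.77],[0.76,-0.63,0.2],0],[[0,0,0.77],[0.76,-0.63,0.2],0],[[0,0,0.77],[0.76,-0.63,0.2],0],[[0,0,0.77],[0.76,-0.63,0.2],0],[[0,0,0.77],[0.76,-0.63,0.2],0]]'
python3 -c "
from h import *
rows(stw(-.115,-.001,.32),down(YAW))"
```

```text
t: 1.92
position: [0.3431, -0.3911, 0.3642]
tcp_rot: [-3.127, 0.298, -0.0]
force: [1.1, -0.6, -0.7]
width: 0.0616
shift [ 0.263 -0.938  0.221]
turn [-0.001 -0.    -0.005]
```

```bash
python3 -m crank '[[[0,0,0],[0.263,-0.938,0.22],0],[[0,0,0],[0.263,-0.938,0.22],0],[[0,0,0],[0.263,-0.938,0.22],0],[[0,0,0],[0.263,-0.938,0.22],0],[[0,0,0],[0.263,-0.938,0.22],0]]'
python3 -c "
from h import *
rows(stw(-.115,-.001,.24),down(YAW))
p=optics.snapshot('scene');q=optics.snapshot('top')
a=p['pixels'][130:310,130:330];b=q['pixels'][100:280,360:560]
cv2.imwrite('pics/v4.png',cv2.resize(np.hstack([a,b]),None,fx=2,fy=2))"
```

```text
t: 2.33
position: [0.4307, -0.2144, 0.3199]
tcp_rot: [-3.127, 0.298, -0.001]
force: [-0.1, -1.0, -0.4]
width: 0.028
shift [-0.     0.013  0.4  ]
turn [-0.001 -0.    -0.005]
```

View pics/v4.png

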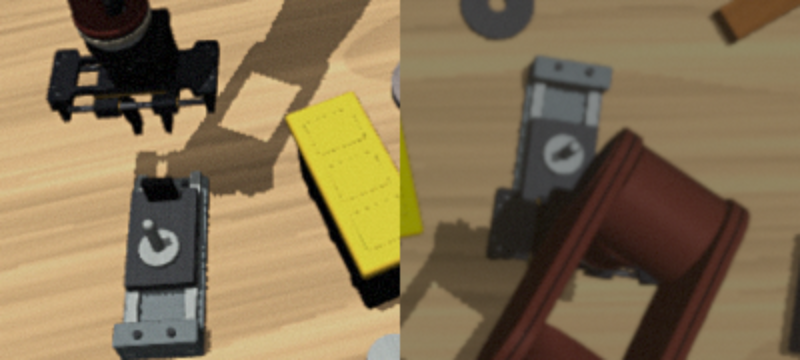

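The gripper hangs behind the handle: fingers at (135–165,120) and handle at (160,188) in the left half. They line up with the rails, so I'll descend.

```bash
python3 -m crank '[[[0,0,0],[0,0.013,0.2],0],[[0,0,0],[0,0.013,0.4],0],[[0,0,0],[0,0.013,0.4],0],[[0,0,0],[0,0.013,0.4],0]]'
python3 -m crank '[[[0,0,0],[0.06,0,0],0],[[0,0,0],[0.12,0,0],0],[[0,0,0],[0.18,0,0],0],[[0,0,0],[0.24,0,0],0],[[0,0,0],[0.3,0,0],0]]'; python3 -c "
from h import *
s=monitor.sense();print(U@(s['position'][:2]-ST),V@(s['position'][:2]-ST),U@s['force'][:2])"
```

```text
t: 2.77
position: [0.4294, -0.2147, 0.2373]
tcp_rot: [-3.122, 0.29, 0.01]
force: [-0.2, 0.0, 0.2]
width: 0.0013
t: 3.18
position: [0.4892, -0.2271, 0.2401]
tcp_rot: [-3.123, 0.291, 0.008]
force: [-4.3, 2.1, 1.9]
width: 0.0005
-0.05513555014703749 -5.976594964434544e-05 -4.6617202862004845
```

```bash
python3 -m crank '[[[0,0,0],[0.02,0,0],0],[[0,0,0],[0.04,0,0],0],[[0,0,0],[0.06,0,0],0],[[0,0,0],[0.08,0,0],0]]'; python3 -c "
from h import *
s=monitor.sense();print(U@(s['position'][:2]-ST),V@(s['position'][:2]-ST),U@s['force'][:2])
p=optics.snapshot('scene');a=p['pixels'][150:350,130:330]
for d in optics.pinpoint(p,'spindle_tip'): print(d['conf'],U@(atz(p,d['uv'],.115)[:2]-ST))
cv2.imwrite('pics/v5.png',cv2.resize(a,None,fx=3,fy=3))"
```

```text
t: 3.52
position: [0.5052, -0.2307, 0.2414]
tcp_rot: [-3.124, 0.292, 0.006]
force: [-3.9, -1.0, 2.2]
width: -0.0
-0.03877810772534014 -0.0006635851469610029 -3.6650343370005225
0.75 0.055304220839501234
```

View pics/v5.png

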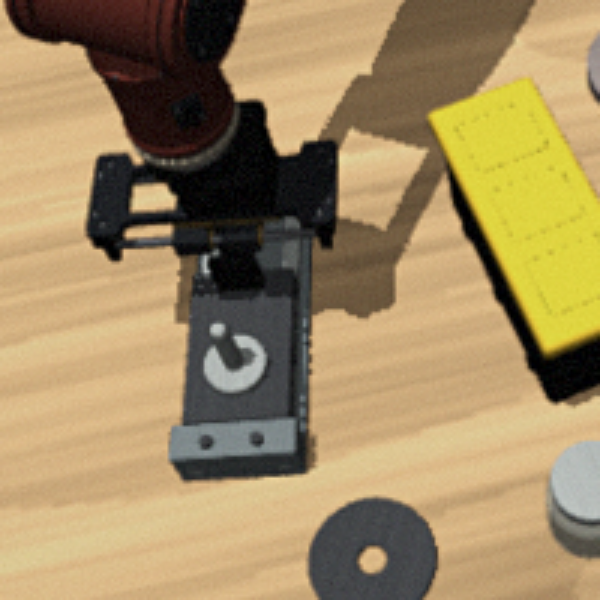

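The carriage is almost at the stop: its front edge at (240,415) is right beside the stop at (232,430). The force is still only friction, so I'll keep pushing in 2 mm steps until it rises.

```bash
python3 -m crank '[[[0,0,0],[0.01,0,0],0],[[0,0,0],[0.02,0,0],0],[[0,0,0],[0.02,0,0],0]]'|grep -E "pos|force";python3 -m crank '[[[0,0,0],[0.01,0,0],0],[[0,0,0],[0.02,0,0],0],[[0,0,0],[0.02,0,0],0]]'|grep -E "pos|force"
```

```text
position: [0.5081, -0.2309, 0.2406]
force: [-11.2, 1.6, 8.9]
position: [0.5097, -0.2313, 0.2403]
force: [-19.2, 3.2, 14.5]
```

```bash
python3 -m crank '[[[0,0,0],[0.01,0,0],0],[[0,0,0],[0.015,0,0],0],[[0,0,0],[0.015,0,0],0]]'|grep -E "pos|force"; python3 -c "
from h import *
s=monitor.sense();print(U@(s['position'][:2]-ST),V@(s['position'][:2]-ST),U@s['force'][:2])
for c in('scene','top','scene'):
  p=optics.snapshot(c)
  for n,z in(('spindle_tip',.115),('handle',.072)):
    for d in optics.pinpoint(p,n): print(c,n,d['conf'],atz(p,d['uv'],z).round(4),U@(atz(p,d['uv'],z)[:2]-ST))
"
```

```text
position: [0.5108, -0.2315, 0.24]
force: [-15.8, 2.5, 12.4]
-0.03306230505417621 -0.0004720355218274501 -15.94930484538842
scene spindle_tip 0.78 [ 0.6009 -0.2436  0.115 ] 0.05772639071675317
scene handle 0.94 [ 0.524 -0.241  0.072] -0.018335118242787104
scene spindle_tip 0.83 [ 0.6077 -0.2496  0.115 ] 0.0654807427069987
scene handle 0.64 [ 0.5273 -0.235   0.072 ] -0.01623899873917839
scene handle 0.5 [ 0.5939 -0.0018  0.072 ] 0.006082251558550032
```

```bash
python3 -m crank '[[[0,0,0],[0.015,0,-0.01],0],[[0,0,0],[0.025,0,-0.01],0],[[0,0,0],[0.025,0,-0.01],0],[[0,0,0],[0.025,0,-0.01],0]]'|grep -E "pos|force|rot"; python3 -c "
from h import *
p=optics.snapshot('scene');a=p['pixels'][220:320,170:250]
b=optics.snapshot('top')['pixels'][110:210,410:490]
cv2.imwrite('pics/v6.png',cv2.resize(np.hstack([a,b]),None,fx=5,fy=5,interpolation=cv2.INTER_CUBIC))"
```

```text
position: [0.5126, -0.2319, 0.2405]
tcp_rot: [-3.117, 0.288, 0.058]
force: [-17.5, 2.0, 9.4]
```

View pics/v6.png

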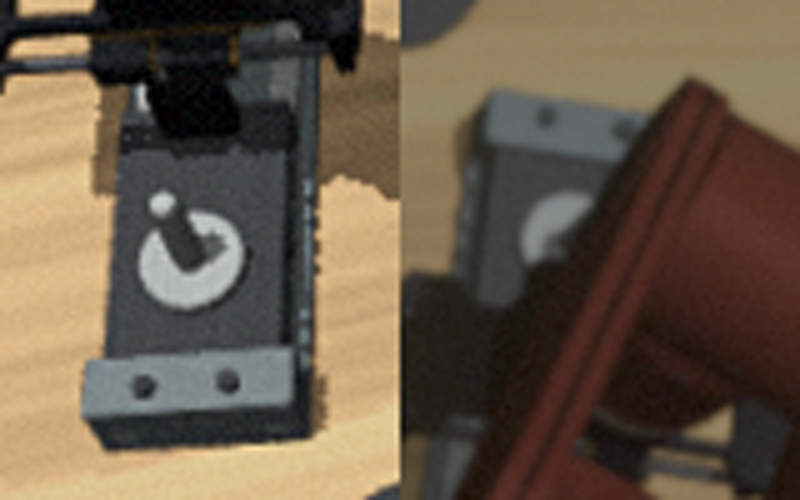

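The carriage meets the stop with no rail showing between them. The force is holding at about 17 N, and the remaining motion is only the tool tilting by about 2°. I'll back off, lift and check.

```bash
python3 -m crank '[[[0,0,0],[-0.1,0,0],0],[[0,0,0],[-0.2,0,0],0],[[0,0,0],[-0.2,0,-0.2],40],[[0,0,0],[-0.2,0,-0.4],87],[[0,0,0],[-0.2,0,-0.6],87]]'|grep -E "pos|force|rot"; python3 -c "
from h import *
rows((.5476,.2501,.36),down(YAW))"
```

```text
position: [0.4769, -0.2259, 0.3624]
tcp_rot: [-3.116, 0.288, 0.06]
force: [1.5, -0.7, -0.5]
shift [-0.088 -2.404  0.035]
turn [-0.01   0.05   0.002]
```

```bash
python3 -m crank '[[[0,0.05,0],[-0.04,-1,-0.2],87],[[0,0.05,0],[-0.04,-1,-0.2],87],[[0,0.05,0],[-0.04,-1,-0.2],87],[[0,0.05,0],[-0.04,-1,-0.2],87],[[0,0.05,0],[-0.04,-1,-0.2],87]]'|grep -E "pos|rot|^t"; python3 -m crank '[[[0,0,0],[-0.02,-1,0],87],[[0,0,0],[-0.02,-1,0],87],[[0,0,0],[-0.02,-1,0],87],[[0,0,0],[-0.02,-1,0],87],[[0,0,0],[-0.02,-1,0],87]]'|grep -E "pos|rot|^t"; python3 -c "
from h import *
rows((.5476,.2501,.32),down(YAW));print(monitor.sense()['joint_positions'])"
```

```text
t: 6.08
position: [0.5072, -0.0262, 0.4053]
tcp_rot: [-3.12, 0.289, -0.005]
t: 6.5
position: [0.54, 0.174, 0.4074]
tcp_rot: [-3.119, 0.288, -0.007]
shift [-0.034 -0.377  0.44 ]
turn [-0.013 -0.004  0.003]
[0.17031272 0.07850406 1.67989479 0.00854508 1.37659224 1.92338234]
```

```bash
python3 -m crank '[[[-0.013,0,0],[-0.034,-0.377,0.2],87],[[-0.013,0,0],[-0.034,-0.377,0.4],87],[[-0.013,0,0],[-0.034,-0.377,0.4],87],[[-0.013,0,0],[-0.034,-0.377,0.4],87]]'|grep -E "pos|rot|^t"
python3 - <<'E'
from b import *
# carriage check + wheel check
w=fit("wheel_mid",cyl(.0625,0,.02)+cyl(.04,0,.022)+cyl(.023,0,.065),[.5486,.2568,0],near=dict(top=(247,184),scene=(398,217)))
for c,p in P.items():
    for n,z in(("handle",.072),("spindle_tip",.115)):
        for d in optics.pinpoint(p,n):
            X=atz(p,d["uv"],z);e=X[:2]-ST;print(c,n,round(d["conf"],2),X.round(4),(U@e).round(4),(V@e).round(4))
rows((.5476,.2501,.21),down(YAW))
a=P['scene']['pixels'][110:260,320:470];b=P['top']['pixels'][100:250,400:550]
cv2.imwrite('pics/v7.png',cv2.resize(np.hstack([a,b]),None,fx=2.6,fy=2.6,interpolation=cv2.INTER_CUBIC))
E
```

```text
t: 6.83
position: [0.545, 0.2528, 0.3212]
tcp_rot: [3.126, -0.283, -0.009]
wheel_mid [ 0.5485  0.2482 -0.0021] rms px 3.06
scene handle 0.83 [ 0.5213 -0.2338  0.072 ] -0.0224 -0.0007
scene spindle_tip 0.78 [ 0.6005 -0.2493  0.115 ] 0.0584 -0.0013
top handle 0.58 [ 0.5264 -0.2448  0.072 ] -0.0153 -0.0107
top spindle_tip 0.62 [ 0.5992 -0.2457  0.115 ] 0.0564 0.002
shift [-0.008 -0.003  0.601]
turn [-0.002 -0.008  0.001]
```

View pics/v7.png

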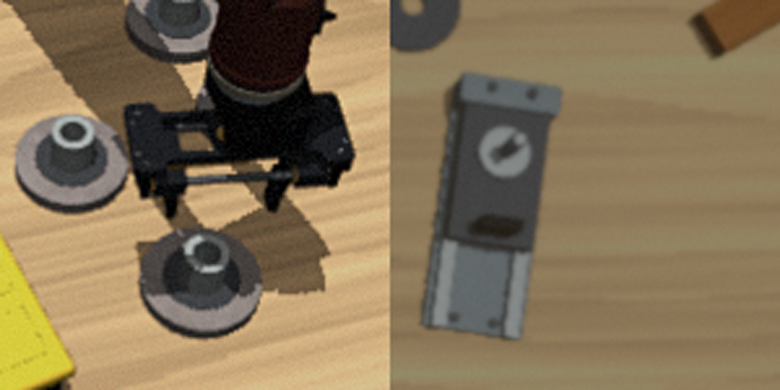

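The carriage is home: in the top view its front edge at (505,105) is flush with the stop. The open fingers straddle the sleeve of the far wheel at (205,255) in the left half. I'll descend and grip.

```bash
python3 -m crank '[[[0,0,0],[-0.008,0,0.15],87],[[0,0,0],[-0.008,0,0.3],87],[[0,0,0],[-0.008,0,0.45],87],[[0,0,0],[-0.008,0,0.55],87],[[0,0,0],[-0.008,0,0.55],87]]'|grep -E "pos|rot|force"; python3 -c "
from h import *
rows((.5476,.2501,.212),down(YAW))"
```

```text
position: [0.5454, 0.2482, 0.2158]
tcp_rot: [3.126, -0.292, -0.001]
force: [-0.6, 0.6, -0.5]
shift [ 0.009 -0.011  0.019]
turn [ 0.003  0.001 -0.   ]
```

```bash
python3 -m crank '[[[0,0,0],[0.009,-0.01,0.02],60],[[0,0,0],[0.009,-0.01,0.02],40],[[0,0,0],[0.009,-0.01,0.02],40],[[0,0,0],[0.009,-0.01,0.02],40],[[0,0,0],[0.009,-0.01,0.02],40]]' 50|grep -E "pos|rot|force|width"; python3 -m crank '[[[0,0,0],[0,0,0],40],[[0,0,0],[0,0,0],40],[[0,0,0],[0,0,0],40],[[0,0,0],[0,0,0],40]]' 50|grep -E "pos|rot|force|width"
```

```text
position: [0.5483, 0.2501, 0.2135]
tcp_rot: [3.127, -0.292, 0.003]
force: [0.2, 0.2, -0.7]
width: 0.0615
position: [0.5487, 0.2499, 0.2145]
tcp_rot: [3.127, -0.291, 0.005]
force: [-0.6, -1.7, 5.6]
width: 0.0451
```

```bash
python3 -m crank '[[[0,0,0],[0,0,-0.05],40],[[0,0,0],[0,0,-0.2],40],[[0,0,0],[0,0,-0.4],40],[[0,0,0],[0,0,-0.6],40],[[0,0,0],[0,0,-0.8],40]]' 50|grep -E "pos|rot|force|width"; python3 -m crank '[[[0,0,0],[0,0,-0.2],40],[[0,0,0],[0,0,-0.35],40],[[0,0,0],[0,0,-0.35],40]]' 50|grep -E "pos|rot|force|width"; python3 -c "
from h import *
rows(stw(.0575,0,.43),down(YAW))
p=optics.snapshot('scene');cv2.imwrite('pics/v8.png',p['pixels'])"
```

```text
position: [0.5472, 0.2501, 0.3748]
tcp_rot: [3.126, -0.291, -0.0]
force: [1.4, 0.3, -5.5]
width: 0.0454
position: [0.5481, 0.2508, 0.4534]
tcp_rot: [-3.125, 0.291, -0.018]
force: [1.3, -1.0, -3.1]
width: 0.0451
shift [0.714 2.403 0.115]
turn [-0.005 -0.014  0.001]
```

View pics/v8.png

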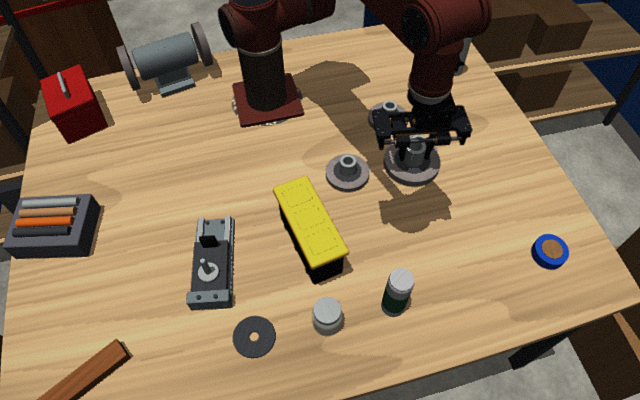

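The wheel is held level at (412,160). Its underside is about 0.24 m up, well above the 0.131 m box, so I'll carry it across.

```bash
python3 -m crank '[[[0,0,0],[0.03,0.1,0],40],[[0,0,0],[0.08,0.25,0],40],[[0,0,0],[0.13,0.42,0],40],[[0,0,0],[0.18,0.6,0],40],[[0,0,0],[0.23,0.78,0],40]]' |grep -E "pos|rot|force|width"; python3 -m crank '[[[0,0,0],[0.05,0.17,0],40],[[0,0,0],[0.1,0.34,0],40],[[0,0,0],[0.15,0.52,0],40],[[0,0,0],[0.2,0.69,0],40],[[0,0,0],[0.25,0.86,0],40]]' |grep -E "pos|rot|force|width"; python3 -c "
from h import *
rows(stw(.0575,0,.43),down(YAW))"
```

```text
position: [0.5631, 0.0877, 0.4448]
tcp_rot: [-3.128, 0.29, -0.0]
force: [0.9, -0.4, -6.5]
width: 0.0452
position: [0.5797, -0.0921, 0.4404]
tcp_rot: [-3.126, 0.29, 0.01]
force: [0.1, 0.4, -6.4]
width: 0.0451
shift [0.243 0.747 0.049]
turn [-0.002  0.008  0.002]
```

```bash
python3 -m crank '[[[0,0,0],[0.05,0.17,0],40],[[0,0.008,0],[0.1,0.34,0],40],[[0,0.008,0],[0.17,0.52,0],40],[[0,0.008,0],[0.22,0.67,0],40],[[0,0.008,0],[0.243,0.747,0],40]]' |grep -E "pos|rot|force|width"; python3 -m crank '[[[0,0,0],[0,0,0.05],40],[[0,0,0],[0,0,0.05],40]]' |grep -E "pos|rot|force|width"
cat > c.py <<'E'
from b import *
from scipy.optimize import least_squares
s=monitor.sense();print(s["position"].round(4))
# spindle position from networks + held wheel by outline fit, z free
w=cyl(.0625,0,.02)+cyl(.023,0,.065)
cs={}
q0=np.r_[s["position"][:2],s["position"][2]-.2145]
for c,p in P.items():
    uv=proj(p,q0+[0,0,.03]);L=optics.silhouettes(p,"wheel_mid")
    L=[d for d in L if np.hypot(d["rect"][0]+d["rect"][2]/2-uv[0],d["rect"][1]+d["rect"][3]/2-uv[1])<40]
    print(c,uv.round(0),[(round(d["conf"],2),d["rect"]) for d in L])
    for n in("spindle_tip","handle","wheel_mid"):
        for d in optics.pinpoint(p,n):
            X=atz(p,d["uv"],{"spindle_tip":.115,"handle":.072,"wheel_mid":q0[2]+.0325}[n]);e=X[:2]-ST;
            if n!="wheel_mid" or np.hypot(*(X[:2]-q0[:2]))<.05: print(c,n,round(d["conf"],2),X.round(4),(U@e).round(4),(V@e).round(4))
a=P['scene']['pixels'][150:330,140:320];b=P['top']['pixels'][80:260,380:560]
cv2.imwrite('pics/v9.png',cv2.resize(np.hstack([a,b]),None,fx=2.2,fy=2.2,interpolation=cv2.INTER_CUBIC))
rows(stw(.0575,0,.3445),down(YAW))
E
python3 c.py
```

```text
position: [0.5992, -0.2515, 0.4351]
tcp_rot: [-3.125, 0.294, 0.009]
force: [-0.2, 0.4, -6.3]
width: 0.0452
position: [0.5978, -0.2521, 0.4183]
tcp_rot: [-3.12, 0.298, 0.024]
force: [-1.0, 1.3, -7.1]
width: 0.0449
[ 0.5985 -0.2502  0.4212]
scene [187. 234.] [(0.82, [160.1, 217.1, 62.4, 45.1])]
scene spindle_tip 0.56 [ 0.5993 -0.2489  0.115 ] 0.0571 -0.0012
scene handle 0.78 [ 0.5185 -0.2389  0.072 ] -0.0241 -0.0063
scene handle 0.44 [ 0.4776 -0.2804  0.072 ] -0.0566 -0.0546
scene wheel_mid 0.82 [ 0.5919 -0.254   0.2392] 0.0508 -0.0075
top [464. 141.] [(0.52, [433.1, 134.5, 54.5, 29.9])]
top spindle_tip 0.96 [ 0.592  -0.2546  0.115 ] 0.051 -0.0081
top handle 0.73 [ 0.5315 -0.2369  0.072 ] -0.0118 -0.0019
top wheel_mid 0.76 [ 0.5885 -0.2447  0.2392] 0.0457 0.001
shift [ 0.002 -0.015  0.406]
turn [-0.002  0.006 -0.001]
```

View pics/v9.png

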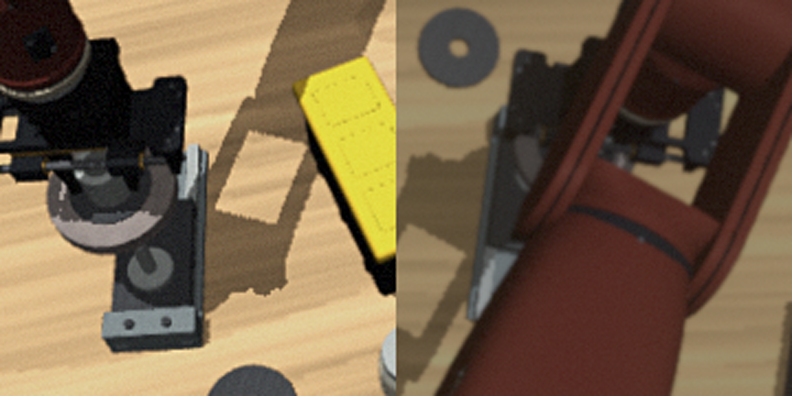

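```bash
cat > d.py <<'E'
from h import *
from scipy.optimize import least_squares
P={c:optics.snapshot(c) for c in("scene","top")}
def collar(img,p,z0=.055):
    uv0=proj(p,stw(.0575,0,.055));best=None
    g=cv2.cvtColor(cv2.resize(img,None,fx=4,fy=4,interpolation=cv2.INTER_CUBIC),cv2.COLOR_BGR2GRAY)
    m=np.zeros_like(g);cv2.circle(m,tuple(int(v) for v in (uv0+.5)*4-.5),75,255,-1)
    t,_=cv2.threshold(g[m>0][None],0,255,cv2.THRESH_OTSU)
    b=((g>t)&(m>0)).astype(np.uint8);k,_=cv2.findContours(b,0,1);k=max(k,key=cv2.contourArea)
    h=cv2.convexHull(k)[:,0];h=(h+.5)/4-.5
    def f(q):
        C=np.array([atz(p,u,z0)[:2] for u in h]);return np.hypot(*(C-q).T)-.025
    s=least_squares(f,stw(.0575,0,0)[:2],loss="soft_l1",f_scale=.001);e=s.x-ST
    print("collar",s.x.round(4),"stand",(U@e).round(4),(V@e).round(4),"resid mm",(f(s.x)*1e3).round(1))
v8=cv2.imread("pics/v8.png");collar(v8,P["scene"])
v7=cv2.imread("pics/v7.png")[:,390:];t=np.zeros((400,640,3),np.uint8);t[100:250,400:550]=cv2.resize(v7,(150,150),interpolation=cv2.INTER_AREA);collar(t,P["top"])
s0=cv2.imread("pics/top0.png")
# held wheel: bottom part of silhouette in scene
p=P["scene"];s=monitor.sense();q0=np.r_[s["position"][:2],s["position"][2]-.2145];uv=proj(p,q0+[0,0,.03])
L=[d for d in optics.silhouettes(p,"wheel_mid") if abs(np.array(d["rect"][:2])+np.array(d["rect"][2:])/2-uv).max()<40]
k,_=cv2.findContours(L[0]["region"].astype(np.uint8),0,1);k=max(k,key=cv2.contourArea)[:,0].astype(float)
k=k[k[:,1]>uv[1]+2]  # lower (unoccluded) rim
cyl=[(.0625*np.cos(t),.0625*np.sin(t),z) for t in np.linspace(0,6.28,60) for z in(0,.02)]
def f(q):
    h=cv2.convexHull(np.array([proj(p,q0+[q[0]+a,q[1]+b,c]) for a,b,c in cyl],np.float32))
    return [cv2.pointPolygonTest(h,tuple(u),True) for u in k]
r=least_squares(f,[0,0],diff_step=1e-3,x_scale=.01,loss="soft_l1");print("TCP",s["position"].round(4),"wheel-TCP mm",(r.x*1e3).round(1),len(k),np.std(f(r.x)).round(2))
E
python3 d.py
```

```text
collar [ 0.5979 -0.2477] stand 0.0555 -0.0002 resid mm [-0.3 -0.3 -0.3 -0.4 -0.3 -0.3 -0.2 -0.  -0.3 -0.  -0.  -0.4 -0.2  0.1
 -0.1 -0.  -0.3 -0.3 -0.4 -0.2 -0.2 -0.  -0.1 -0.2 -0.  -0.2 -0.1 -0.1
 -0.3 -0.2]
collar [ 0.597  -0.2492] stand 0.0549 -0.0019 resid mm [ 0.2  0.1  0.  -0.2  0.8  1.   0.3  0.2  0.4  0.4  0.5  0.5  0.4  0.4
  0.4 -0.   0.  -0.1  0.7  0.2  0.6  0.3 -0.   0.   0.2  0.3  0.4  0.3
  0.   0.   0.4  0.8  0.5  0.5  0.5]
TCP [ 0.5992 -0.2512  0.4255] wheel-TCP mm [-4.5  4.2] 96 5.14
```

```bash
cat > e.py <<'E'
from h import *
s=monitor.sense();Rt=R.from_rotvec(s["tcp_rot"]);ax=Rt.apply([0,0,1])
print("t",s["t"],"TCP",s["position"].round(4),"underside",(s["position"]+.2145*ax).round(4),"tilt deg",np.degrees(np.arccos(-ax[2])).round(2),"width",s["width"],"F",np.round(s["force"],1))
rows((.5975,-.2484,.3445),down(YAW))
E
python3 e.py; python3 -m crank '[[[0,0.003,0],[-0.003,-0.015,0.1],40],[[0,0.003,0],[-0.003,-0.015,0.2],40],[[0,0.003,0],[-0.003,-0.015,0.25],40],[[0,0.003,0],[-0.003,-0.015,0.25],40],[[0,0.003,0],[-0.003,-0.015,0.25],40]]' |grep -E "force";python3 e.py
```

```text
t 11.1833 TCP [ 0.5991 -0.2513  0.4254] underside [ 0.598  -0.2507  0.2109] tilt deg 0.34 width 0.04512274039569899 F [ 0.3  0.2 -6.1]
shift [-0.009 -0.012  0.404]
turn [-0.002  0.007 -0.002]
force: [0.9, 0.9, -5.7]
t 11.6 TCP [ 0.5987 -0.2481  0.3748] underside [ 0.5977 -0.2474  0.1603] tilt deg 0.32 width 0.044817821718484425 F [ 0.9  0.9 -5.7]
shift [-0.005  0.003  0.151]
turn [-0.003  0.006 -0.002]
```

```bash
python3 -m crank '[[[-0.003,0.006,0],[-0.005,0.003,0.06],40],[[-0.003,0.006,0],[-0.005,0.003,0.1],40],[[-0.003,0.006,0],[-0.005,0.003,0.145],40],[[-0.003,0.006,0],[-0.005,0.003,0.145],40],[[-0.003,0.006,0],[-0.005,0.003,0.145],40]]' |grep -E "force";python3 e.py
python3 - <<'E'
from h import *
p=optics.snapshot("scene");q=optics.snapshot("top")
a=p["pixels"][190:320,160:290];b=q["pixels"][110:240,400:530]
cv2.imwrite("pics/v10.png",cv2.resize(np.hstack([a,b]),None,fx=3,fy=3,interpolation=cv2.INTER_CUBIC))
s=monitor.sense();print(s["position"].round(4))
cv2.imwrite("pics/scene_f.png",p["pixels"])
E
```

```text
force: [0.1, -0.3, -5.6]
t 12.0167 TCP [ 0.5973 -0.2484  0.3453] underside [ 0.597  -0.2482  0.1308] tilt deg 0.1 width 0.045306144318800326 F [ 0.1 -0.3 -5.6]
shift [0.001 0.    0.004]
turn [-0.001  0.002 -0.002]
[ 0.5977 -0.2485  0.3464]
```

View pics/v10.png

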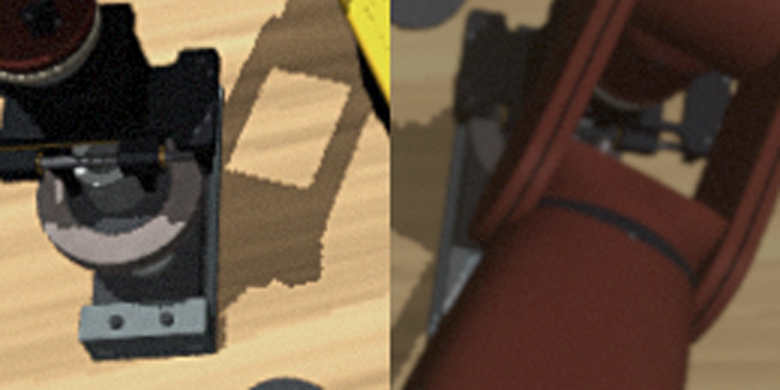

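Carriage front still flush with the stop. I'll overlay the expected wheel rims, centred on the spindle and level, to check centring, tilt and height.

Run:
```python
from h import *
p=optics.snapshot("scene");s=monitor.sense();print(s["position"].round(4))
x0,y0,F=165,225,9
img=cv2.resize(p["pixels"][y0:y0+65,x0:x0+80],None,fx=F,fy=F,interpolation=cv2.INTER_CUBIC)
img=cv2.convertScaleAbs(img,alpha=1.6)
for r,z,c in((.0625,.1315,(0,0,255)),(.0625,.1515,(0,255,0)),(.04,.1535,(255,255,0)),(.025,.055,(255,0,255))):
    pts=np.array([(proj(p,(.5975+r*np.cos(t),-.2484+r*np.sin(t),z))-[x0,y0]+.5)*F-.5 for t in np.linspace(0,6.283,90)]).astype(int)
    cv2.polylines(img,[pts],True,c,1)
cv2.imwrite("pics/v11.png",img)
```

```text
[ 0.5978 -0.2486  0.3467]
```

View pics/v11.png

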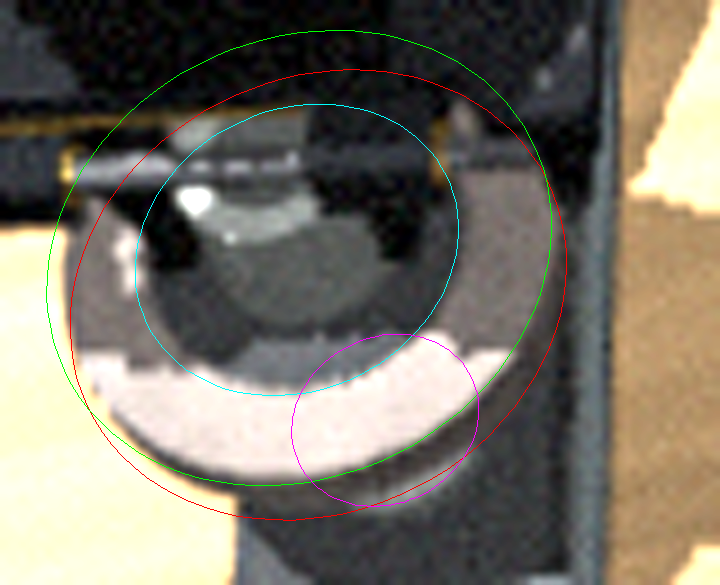

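Most rings line up, but the observed lower arcs sit about 1 px (roughly 2 mm) above the model. I'll quantify that with an edge fit.

```bash
cat > f.py <<'E'
from h import *
from scipy.optimize import least_squares
from scipy.ndimage import map_coordinates,gaussian_filter
p=optics.snapshot("scene");s=monitor.sense();g=gaussian_filter(cv2.cvtColor(p["pixels"],cv2.COLOR_BGR2GRAY).astype(float),.6)
und=s["position"][2]-.2145
obs=[]
for r,z,sg,lo,hi in((.04,und+.022,1,-60,70),(.0625,und+.02,-1,-20,75)):
    for a in np.radians(np.arange(lo,hi,4)):
        d=np.array([np.cos(a),np.sin(a),0]);c=np.array([.5975,-.2484,z])
        k=np.arange(-.008,.0081,.0005)
        uv=np.array([proj(p,c+(r+x)*d) for x in k]);v=map_coordinates(g,[uv[:,1],uv[:,0]],order=1)
        gr=sg*np.gradient(v);i=gr.argmax()
        if gr[i]>3 and 0<i<len(k)-1: obs.append((r,np.degrees(a),k[i]*1e3,d[0],d[1]))
o=np.array(obs)
for r in(.04,.0625):
    m=o[:,0]==r;print(r,[(int(a),round(x,1)) for a,x in o[m][:,1:3]])
    f=least_squares(lambda q:o[m][:,3:5]@q-o[m][:,2],[0,0],loss="soft_l1");print("offset mm",f.x.round(1),"res",np.std(f.fun).round(2))
E
python3 f.py; python3 e.py
```

```text
0.04 [(-56, np.float64(-3.0)), (-52, np.float64(3.0)), (-48, np.float64(-3.0)), (-44, np.float64(-3.0)), (-40, np.float64(-3.5)), (-36, np.float64(-3.5)), (-32, np.float64(-2.0)), (-28, np.float64(-2.5)), (-24, np.float64(-2.0)), (-20, np.float64(-1.5)), (-16, np.float64(-2.5)), (-12, np.float64(-1.5)), (-8, np.float64(-1.0)), (-4, np.float64(-1.0)), (0, np.float64(-0.5)), (4, np.float64(-0.5)), (8, np.float64(0.0)), (12, np.float64(0.0)), (16, np.float64(0.5)), (20, np.float64(1.0)), (24, np.float64(1.0)), (28, np.float64(0.5)), (32, np.float64(1.0)), (36, np.float64(1.5)), (40, np.float64(1.5)), (44, np.float64(3.0)), (48, np.float64(1.5)), (52, np.float64(2.0)), (56, np.float64(2.0)), (59, np.float64(1.5)), (64, np.float64(2.0)), (68, np.float64(1.0))]
offset mm [-0.7  3.1] res 1.17
0.0625 [(-20, np.float64(-2.0)), (-16, np.float64(-1.5)), (-12, np.float64(-2.5)), (-8, np.float64(-2.0)), (-4, np.float64(-0.5)), (0, np.float64(-1.0)), (4, np.float64(-1.0)), (8, np.float64(-0.5)), (12, np.float64(-1.0)), (16, np.float64(0.0)), (20, np.float64(0.0)), (24, np.float64(0.0)), (28, np.float64(0.0)), (32, np.float64(0.0)), (36, np.float64(0.0)), (40, np.float64(-0.5)), (44, np.float64(0.5)), (48, np.float64(1.0)), (52, np.float64(0.5)), (56, np.float64(0.5)), (59, np.float64(1.5)), (64, np.float64(0.5)), (68, np.float64(1.5)), (72, np.float64(3.0))]
offset mm [-1.2  2. ] res 0.54
t 12.2167 TCP [ 0.5977 -0.2485  0.3467] underside [ 0.598  -0.2487  0.1322] tilt deg 0.06 width 0.04505995437975626 F [ 0.2 -0.5 -6. ]
shift [-0.001 -0.     0.011]
turn [ 0.    -0.001 -0.002]
```

The scene camera puts the wheel about (-1.4, +1.8) mm from its own reading of the spindle. I'll correct most of that, plus 2 mm down.

```bash
python3 -m crank '[[[0,0,0],[0.006,0.006,0.012],40],[[0,0,0],[0.006,0.006,0.012],40],[[0,0,0],[0.006,0.006,0.012],40],[[0,0,0],[0.006,0.006,0.012],40]]' |grep -E "force";python3 e.py;python3 f.py|grep offset; python3 e.py
```

```text
force: [0.9, -0.1, -6.5]
t 12.55 TCP [ 0.5987 -0.25    0.3443] underside [ 0.599  -0.2501  0.1298] tilt deg 0.07 width 0.045244033707348155 F [ 0.9 -0.1 -6.5]
shift [-0.008 -0.007 -0.001]
turn [ 0.    -0.001 -0.002]
offset mm [1.  0.9] res 1.73
offset mm [-0.4  0.7] res 0.46
t 12.6 TCP [ 0.5987 -0.25    0.3443] underside [ 0.5989 -0.2501  0.1298] tilt deg 0.06 width 0.04525037776883097 F [-0.2 -0.6 -6.7]
shift [-0.007 -0.007 -0.001]
turn [ 0.    -0.001 -0.002]
```

```bash
python3 a.py | grep -E "^(can|jar|disc|tote|stand|wheel|spindle|handle|scene|top)" | cut -c1-70; python3 -c "
from h import *
print(monitor.sense()['position'].round(4));order.job_done()"
```

```text
scene [[0.25, 0.79, -0.56, 1.1], [0.97, -0.21, 0.13, -0.09], [-0.02, -
wheel_mid 0.93 [386.1 111. ] [0.1847 0.3472 0.0325]
wheel_mid 0.88 [346.4 166.5] [0.3632 0.1657 0.0325]
wheel_mid 0.85 [194.6 250.6] [ 0.5212 -0.277   0.0325]
wheel_mid 0.59 [417.1 146.6] [0.3453 0.3859 0.0325]
stand 0.98 [213.1 259.7] [ 0.5403 -0.239   0.    ]
tote 0.58 [309.2 241.3] [0.5503 0.0114 0.    ]
can 0.9 [391.6 303.3] [0.7653 0.1614 0.    ]
jar 0.95 [327.1 322.3] [7.706e-01 3.000e-04 0.000e+00]
disc 0.69 [254.7 337.1] [ 0.7634 -0.1706  0.    ]
top [[-0.02, -0.99, 0.1, 0.36], [-1.0, 0.02, -0.0, 0.05], [0.0, -0.1, 
wheel_mid 0.94 [194.7 262.8] [0.3459 0.383  0.0325]
wheel_mid 0.85 [205.6 323.2] [0.1957 0.3553 0.0325]
wheel_mid 0.75 [284.  253.5] [0.3654 0.1577 0.0325]
stand 0.63 [436.4 181.5] [ 0.5453 -0.2402  0.    ]
stand 0.17 [339.4 100.4] [0.7684 0.0091 0.    ]
handle 0.65 [441.7 184.2] [ 0.5278 -0.2367  0.072 ]
tote 0.93 [342.  179.9] [0.554  0.0071 0.    ]
can 0.6 [283.8  98. ] [0.778  0.1573 0.    ]
jar 0.6 [344.  100.5] [ 0.7679 -0.0031  0.    ]
jar 0.19 [342.2 179.3] [0.5556 0.0065 0.    ]
disc 0.95 [406.3  98.7] [ 0.7702 -0.1697  0.    ]
[ 0.5987 -0.25    0.3443]
the job is handed in; nothing more can be done
```

The job is handed in with the arm still holding the wheel over the spindle. I pushed the carriage home with closed fingers. Then I picked up the farthest of the four look-alike wheels by its sleeve, carried it over the storage box with about 90 mm of clearance, and stopped above the spindle.

Last checks:
- **Carriage:** it was flush against the stop in the picture taken after I backed off, and still looked so in a later view with the wheel over it. The push levelled off at about 16–19 N.
- **Wheel height and level:** the underside is at about 0.130 m, so about 15 mm above the tip, and the tilt is about 0.1°. The grip closed on 45 mm, and the wrist shows only about 6.5 N, the wheel's weight.
- **Other things on the bench:** the networks place the can, jar, disc, storage box and other wheels where they were, within their noise of several mm.
- **Total time:** about 13 s.

**Disagreement on centring:** the arm's own reading puts the wheel about 2 mm from the spindle position averaged from both cameras. The scene camera's own comparison of wheel and spindle puts it within about 1 mm, and I followed that. One of its two edge fits was loose, with a 1.7 mm residual. The 28 mm bore leaves 6 mm all round the 16 mm spindle.

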